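# Find the soft foot of the flask platform and shim it

## Robot

A 6-joint arm with a two-finger parallel gripper is mounted at the origin on the work surface. World frame = base frame: x ahead of the robot, y to its left, z up, the work surface at z = 0. Lengths are in m, angles in rad, forces in N, time in s.
With the tool pointing down it reaches from about 0.275 to 0.85 m from the base axis. Payload 5.2 kg.
Tool frame: the origin (TCP) lies at the very end of the fingers, on their centre line; the grasp point (between the pads) lies 19 mm behind it; z points along the fingers, y is the line along which they close (so a half turn about z gives the same grasp; the last joint's range is limited). The gripper opens to 85 mm and grips with 20 to 120 N. Pads are 22 mm wide; open, the fingers measure 114 mm over their backs; the gripper's body (76 mm by 85 mm) begins 54 mm behind the grasp point. The pads swing forward as they close: fully open they stand 13 mm farther back than shut.
Start: joints at [1.04, 0.259, 1.535, -0, 1.348, -0.203], TCP at [0.177, 0.521, 0.231] pointing down, gripper open.
Joint ranges: [-3.14, 3.14], [-0.91, 2.08], [0.19, 2.58], [-1.22, 4.36], [0.22, 2.71], [-3.12, 3.12]. Speed limits (rad/s): [2.57, 2.57, 3.14, 3.14, 3.14, 3.14].

## Interface

Orientations are given as [roll, pitch, yaw] about the fixed x, y, z axes, in that order (R = Rz(yaw) Ry(pitch) Rx(roll)).
In Python, from cell import ctrl, imaging gives the robot as it stands (ctrl), with the cameras (imaging).
- The arm moves only by the tool tcp_steps, called after "Emit:" as a command line: name --argument value ..., lists and objects as JSON in quotes. Schema: {"type":"object","properties":{"increments":{"type":"string"},"clamp_n":{"type":"number"},"only":{"type":"string"},"quiet":{"type":"boolean"},"lines":{"type":"string"}},"required":["increments"],"additionalProperties":false}. increments is a string of 1 to 8 rows, one to a line, with the numbers parted by spaces; each row has 7 numbers: the finger opening in m, then dx, dy, dz in shares of the most that a row can go, 1 being 62.5 mm, then a rotation vector rx, ry, rz in a scale on which 1.0 is 4 rad; each row shifts and turns the commanded pose from where the row before left it, along the tool's axes as they then stand; what a row does not reach is not made up. A row lasts 1/8 s, in which the tool goes at most 0.0625 m and 0.188 rad, less where a joint would pass 70% of its speed; a pose out of reach is approached as far as the arm can. The fingers move at their own pace and stop on an object; clamp_n is the grip in N (left out, the last holds). Time passes only in rows, so rows that do not move let the fingers close. The tool returns the time, the measured TCP pose, the force, the opening and the grip force at its end. only (a regular expression) keeps the lines of the reply that match it, lines (a string "A,B") keeps lines A to B, and quiet returns only ok. No shift or turn number may pass 1 either way. Input that does not fit is refused with a message, and nothing moves.
- ctrl.state(): the state, without advancing time (a new reading comes with each control period).
- imaging.capture(name): name is "side" or "top" or "wrist"; returns a dict with "frame" (420x560x3 uint8, blue, green, red), "intrinsics" (3x3 intrinsics, pixels), "R" (3x3) and "t" (3): a world point X has camera coordinates R X + t. Camera axes: x right, y down, z forward; pixel columns grow to the right and rows downward; lengths in m; the calibration is good to about 2 mm. A picture is of the moment at which its call begins. There is no depth.
- ctrl.close_job(): hands the job in; it is judged then, once.
The state is a dict: "time": time; "joints": joint angles; "joint_vel": joint speeds; "joint_torque": joint torques, N m; "tool_pos": TCP position; "ee_rot": TCP orientation; "wrist_force": force on the tool from outside, world axes, zero at the start; "torque": the same for the moment, N m; "grip_width": finger opening in m; "finger_force": force on a finger pad.
Only numpy, scipy, OpenCV 4.12 (cv2) and the standard library are available. Lean on these libraries where they do the work, as an engineer would, in place of code of your own. Each camera call takes 0.05 s, during which the arm holds its last target. There are 200 camera calls.

## Task

One corner of the flask platform rocks on a soft foot: press down on the corners with closed fingertips until you find the one that gives under the finger, then press the tab of that corner's shim (just to its left, seen from the robot) down flat. Leave the other three shims up, do not pick up or shift the platform, and leave the flask standing on it and the other things on the bench as they are.

Things in the scene. Friction and masses are not known exactly. Their poses are not given: they have to be found in the camera images.
- platform: Loose aluminium slab, about 0.55 kg, 104 (x) x 190 (y) x 8 mm, with four corner lugs, 28 mm wide (y), that stick out along +/-x to 104 mm from the middle. Lies level on four feet by its weight alone; top 42 mm, underside 34 mm above the bench. A white ring, 10 mm high, 90 mm across, holds the flask in its middle. Origin: centre of the underside; x away from the robot, y left, z up.
- base: Dark steel frame, 225 x 310 x 6 mm, fixed to the bench; carries the four like-looking feet. One foot is soft: its corner begins to dip at about 3 N, is 3 mm down on a stop by about 6 N and springs back; the other three corners do not give. Origin: on the bench under the platform's middle, axes as the platform's.
- corner_near_right (a point): centre of the platform's near right corner lug, on its top face (the press point, right over the foot); near/far and left/right are as seen from the robot
- corner_near_left (a point): centre of the platform's near left corner lug, on its top face (the press point, right over the foot); near/far and left/right are as seen from the robot
- corner_far_right (a point): centre of the platform's far right corner lug, on its top face (the press point, right over the foot); near/far and left/right are as seen from the robot
- corner_far_left (a point): centre of the platform's far left corner lug, on its top face (the press point, right over the foot); near/far and left/right are as seen from the robot
- shim_a (a joint): Steel see-saw shim of one foot, left (+y) of that foot's lug; letters are dealt to the corners anew each time. 0 = up, its tab slanting up away from the lug at 0.55 rad (starts at 0 to 0.06); 0.55 = flat, its toe under the lug, holding the corner. Only the soft corner has room for that: at a firm one it jams at 0.25. Takes about 6 N at the tab point and stays where it is left.
- shim_a_tab (a point): Press point on top of this shim's tab, 26 mm from its hinge; the hinge runs along x, 30 mm to +y of the lug's middle, 34 mm above the bench. Tab: 30 mm wide (x), 36 mm long, 3 mm thick. Up, the point is 13.6 mm higher than flat; flat, it is 34 mm above the bench, 56 mm to +y of its corner's point (platform frame).
- shim_b (a joint): Steel see-saw shim of one foot, left (+y) of that foot's lug; letters are dealt to the corners anew each time. 0 = up, its tab slanting up away from the lug at 0.55 rad (starts at 0 to 0.06); 0.55 = flat, its toe under the lug, holding the corner. Only the soft corner has room for that: at a firm one it jams at 0.25. Takes about 6 N at the tab point and stays where it is left.
- shim_b_tab (a point): Press point on top of this shim's tab, 26 mm from its hinge; the hinge runs along x, 30 mm to +y of the lug's middle, 34 mm above the bench. Tab: 30 mm wide (x), 36 mm long, 3 mm thick. Up, the point is 13.6 mm higher than flat; flat, it is 34 mm above the bench, 56 mm to +y of its corner's point (platform frame).
- shim_c (a joint): Steel see-saw shim of one foot, left (+y) of that foot's lug; letters are dealt to the corners anew each time. 0 = up, its tab slanting up away from the lug at 0.55 rad (starts at 0 to 0.06); 0.55 = flat, its toe under the lug, holding the corner. Only the soft corner has room for that: at a firm one it jams at 0.25. Takes about 6 N at the tab point and stays where it is left.
- shim_c_tab (a point): Press point on top of this shim's tab, 26 mm from its hinge; the hinge runs along x, 30 mm to +y of the lug's middle, 34 mm above the bench. Tab: 30 mm wide (x), 36 mm long, 3 mm thick. Up, the point is 13.6 mm higher than flat; flat, it is 34 mm above the bench, 56 mm to +y of its corner's point (platform frame).
- shim_d (a joint): Steel see-saw shim of one foot, left (+y) of that foot's lug; letters are dealt to the corners anew each time. 0 = up, its tab slanting up away from the lug at 0.55 rad (starts at 0 to 0.06); 0.55 = flat, its toe under the lug, holding the corner. Only the soft corner has room for that: at a firm one it jams at 0.25. Takes about 6 N at the tab point and stays where it is left.
- shim_d_tab (a point): Press point on top of this shim's tab, 26 mm from its hinge; the hinge runs along x, 30 mm to +y of the lug's middle, 34 mm above the bench. Tab: 30 mm wide (x), 36 mm long, 3 mm thick. Up, the point is 13.6 mm higher than flat; flat, it is 34 mm above the bench, 56 mm to +y of its corner's point (platform frame).
- flask: Empty green glass conical flask, 70 mm across, 88 mm high, standing in the ring in the middle of the platform; origin at the centre of its foot.
- tape: Cardboard tape core, ring 72 mm across, 22 mm high, on the bench to the right; origin at the centre of its underside.
- stopper: Black rubber stopper, 36 mm across the top, 32 mm high, on the bench to the right; origin at the centre of its underside.
- meter: White bench meter with blue panel, 150 x 160 x 52 mm, on the bench to the left; origin at the centre of its underside.

How it is judged:
On the way, in this order (a step that is already met when the one before it is completed fails the run):
1. the corner that rocks has been pressed so that the platform dips there (contact force between the fingers and platform above 2 N and angle between platform's own z axis and vertical above 0.008 rad), for 0.1 s.
2. the shim of that corner is pressed flat (only that one can go flat) (value of joint any of shim_a, shim_b, shim_c, shim_d above 0.47 rad), for 0.2 s.
At the end, for the whole second after the job is handed in: The shim at the soft corner is flat (its joint above 0.47 of 0.55 rad), the other three are still up (below 0.17 rad), the platform lies level and at rest within 15 mm of where it was, the flask stands on it, and flask, tape core, stopper and meter are within 25 mm of where they were (((value of joint shim_a above 0.47 rad and value of joint each of shim_b, shim_c, shim_d below 0.17 rad) or (value of joint shim_b above 0.47 rad and value of joint each of shim_a, shim_c, shim_d below 0.17 rad) or (value of joint shim_c above 0.47 rad and value of joint each of shim_a, shim_b, shim_d below 0.17 rad) or (value of joint shim_d above 0.47 rad and value of joint each of shim_a, shim_b, shim_c below 0.17 rad)) and angle between platform's own z axis and vertical below 0.006 rad and distance of platform from where it was at the start of the episode below 0.015 m and linear speed of platform below 0.01 m/s and angle between flask's own z axis and vertical below 0.3 rad and distance of each of flask, tape, meter, stopper from where it was at the start of the episode below 0.025 m); the robot touches nothing.
It fails at once if more than one shim is pressed down (beyond 0.17 rad) (value of joint each of shim_a, shim_b above 0.17 rad or value of joint each of shim_a, shim_c above 0.17 rad or value of joint each of shim_a, shim_d above 0.17 rad or value of joint each of shim_b, shim_c above 0.17 rad or value of joint each of shim_b, shim_d above 0.17 rad or value of joint each of shim_c, shim_d above 0.17 rad).
It fails at once if the platform is lifted, or shifted by more than 20 mm (distance of platform from where it was at the start of the episode above 0.02 m or z of platform in the frame of base above 0.042 m).
It fails at once if the flask or another bystander is knocked over, lifted or moved by more than 25 mm (distance of any of flask, tape, meter, stopper from where it was at the start of the episode above 0.025 m or angle between flask's own z axis and vertical above 0.3 rad or angle between stopper's own z axis and vertical above 0.5 rad).
It also fails if it takes over 51 s, if anything falls off the work surface, if the arm or the gripper's body presses on something with over 40 N, if the wrist force passes 120 N, or if a joint passes its speed limit or range.

## Working session

There is one attempt and no reset: what is moved stays moved. The work goes in short steps, Python scripts to look and compute and a tool call to move; the robot and the scene stay as the last step left them, time stands still between calls to the robot, and variables do not carry over. Pictures are saved under pics/ and viewed, at most 10 in all, crops included, and the job is handed in when it is done.

```bash
ls; mkdir -p pics; python3 - <<'E'
from cell import ctrl, imaging
import cv2,pickle
d={}
for n in("top","side"):
    c=imaging.capture(n);d[n]=c;cv2.imwrite(f"pics/{n}0.png",c["frame"])
pickle.dump(d,open("cams.pkl","wb"))
s=ctrl.state();print(s)
E
```

```text
cell.py
pics
{'time': 0.1, 'joints': array([ 1.04019022e+00,  2.59219922e-01,  1.53595141e+00,  8.13083241e-06,
        1.34799974e+00, -2.02801244e-01]), 'joint_vel': array([ 1.49408174e-03, -1.56090380e-03, -1.25245620e-03, -1.59361866e-03,
        5.34724687e-05,  3.22656516e-04]), 'joint_torque': array([ 1.08876764e-03, -4.46967638e+01, -2.91247970e+01, -5.88731400e-04,
        6.32305411e-03, -6.36779896e-05]), 'tool_pos': array([0.17681811, 0.52031478, 0.23059377]), 'ee_rot': array([-3.14004818e+00, -3.25679609e-04,  2.81378574e+00]), 'wrist_force': array([0.16008234, 0.57635353, 0.19168896]), 'torque': array([-0.03012208,  0.01920944,  0.01867722]), 'finger_force': 0.0, 'grip_width': 0.08530090946975029}
```

View pics/top0.png

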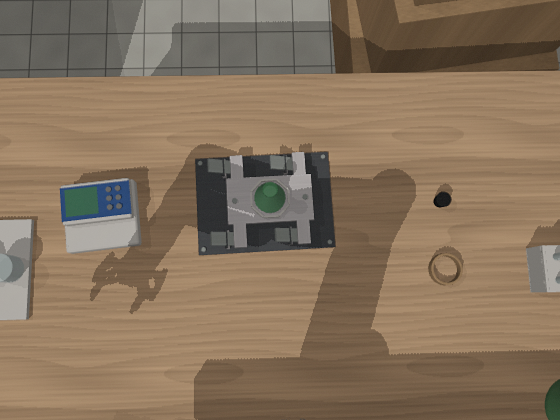

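View pics/side0.png

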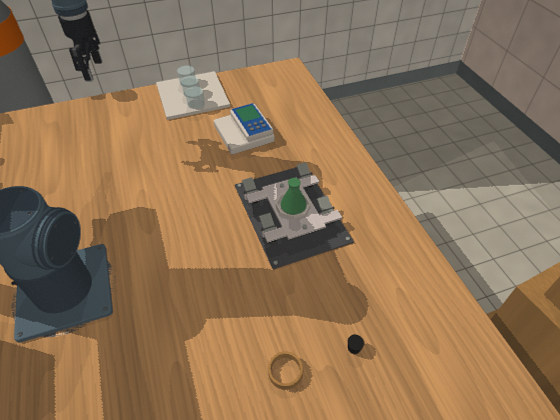

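The top view shows the base at columns 195–335 and rows 152–255, with the flask at (270,197). The meter is on the left, and the tape and stopper are on the right. I'll enlarge the crop to get accurate corners.

```bash
cat > h.py <<'E'
import numpy as np,pickle
D=pickle.load(open("cams.pkl","rb"))
def ray(c,uv,z):
    c=D[c];K,R,t=c["intrinsics"],c["R"],c["t"]
    o=-R.T@t;d=R.T@np.linalg.inv(K)@np.array([uv[0],uv[1],1.]);return o+d*(z-o[2])/d[2]
def proj(c,X):
    c=D[c];p=c["intrinsics"]@(c["R"]@np.asarray(X)+c["t"]);return p[:2]/p[2]
E
python3 - <<'E'
from h import *
import cv2
f=D["top"]["frame"]
cv2.imwrite("pics/crop.png",cv2.resize(f[143:263,188:343],None,fx=5,fy=5,interpolation=cv2.INTER_CUBIC))
for uv in[(196,159),(327,152),(335,247),(199,255)]:print(ray("top",uv,.006).round(4))
E
```

```text
[0.6933 0.2029 0.006 ]
[ 0.7042 -0.1016  0.006 ]
[ 0.4814 -0.1104  0.006 ]
[0.4707 0.1962 0.006 ]
```

View pics/crop.png

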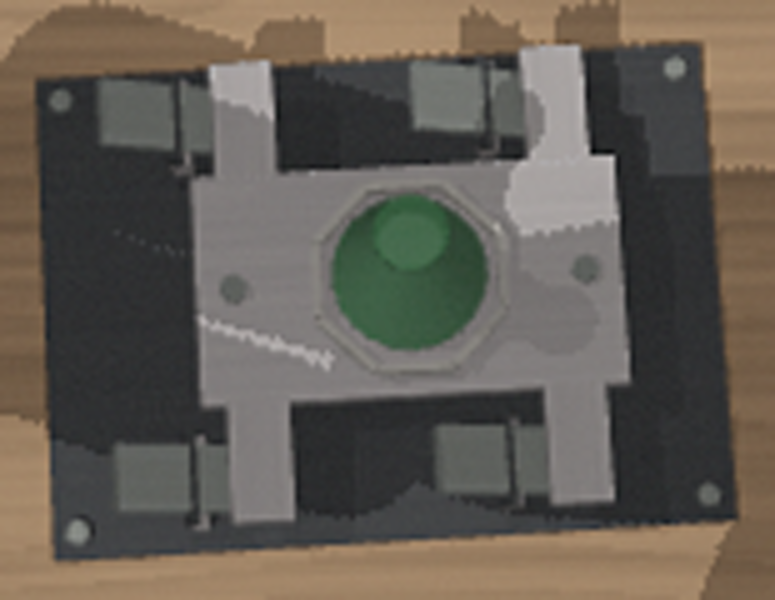

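The crop shows the platform with its four lugs and their tabs. Lug ends are at about (240,65), (551,48), (582,503) and (263,523), and the tabs lie to the left of each lug. Next I'll turn these into positions.

```bash
python3 - <<'E'
from h import *
P=lambda u,v,z:ray("top",(188+(u+.5)/5-.5,143+(v+.5)/5-.5),z)
b=np.array([P(*q,.006) for q in[(37,80),(703,43),(738,518),(55,560)]])
c=b.mean(0);ey=(b[0]+b[3]-b[1]-b[2])[:2];ey/=np.linalg.norm(ey);ex=(b[0]+b[1]-b[2]-b[3])[:2];ex/=np.linalg.norm(ex)
yaw=np.arctan2(-ey[0],ey[1]);print("c",c,"yaw",yaw,np.arctan2(ex[1],ex[0]),[np.linalg.norm(b[i]-b[i-1]) for i in range(4)])
yaw=(yaw+np.arctan2(ex[1],ex[0]))/2
R=np.array([[np.cos(yaw),-np.sin(yaw)],[np.sin(yaw),np.cos(yaw)]])
pl=np.array([P(*q,.042) for q in[(193,178),(614,155),(630,383),(203,405)]]);print("plat c",pl.mean(0))
c=pl.mean(0)
L={"FL":(240,65),"FR":(551,48),"NR":(582,503),"NL":(263,523)}
for k,q in L.items():
    e=R.T@(P(*q,.042)-c)[:2];print(k,"lug end local",e.round(4))
    for x in(.078,):
        w=c[:2]+R@[np.sign(e[0])*x,e[1]];print("  press",w.round(4),"tab up",(c[:2]+R@[np.sign(e[0])*x,e[1]+.030+.022]).round(4))
T={"FL":(137,114),"FR":(447,97),"NR":(472,461),"NL":(153,477)}
for k,q in T.items():print(k,"tab local",(R.T@(P(*q,.045)-c)[:2]).round(4))
print("flask base/ring","yaw",yaw)
print(D["top"]["R"],-D["top"]["R"].T@D["top"]["t"])
E
```

```text
c [0.58879418 0.0467003  0.006     ] yaw 0.03777085444219682 0.03268204459190469 [np.float64(0.2227958595042092), np.float64(0.3099465491098519), np.float64(0.22289830595056376), np.float64(0.3082906770293447)]
plat c [0.58918251 0.03500959 0.042     ]
FL lug end local [0.1022 0.0706]
  press [0.6646 0.1083] tab up [0.6628 0.1603]
FR lug end local [ 0.1025 -0.0694]
  press [ 0.6696 -0.0316] tab up [0.6677 0.0203]
NR lug end local [-0.1038 -0.069 ]
  press [ 0.5137 -0.0367] tab up [0.5118 0.0153]
NL lug end local [-0.1044  0.0705]
  press [0.5087 0.1027] tab up [0.5069 0.1547]
FL tab local [0.0813 0.1173]
FR tab local [ 0.0815 -0.0211]
NR tab local [-0.0829 -0.022 ]
NL tab local [-0.0818  0.1171]
flask base/ring yaw 0.035226449517050756
[[-0.02600278 -0.99942426  0.02179462]
 [-0.98776142  0.02233307 -0.15436521]
 [ 0.15378959 -0.02554181 -0.98777344]] [0.37590189 0.04643031 1.08949206]
```

The rows are not in the units I measure in: shifts go in shares of 62.5 mm and turns go in shares of 4 rad. I convert before sending: 0.1725 rad / 4 = 0.0431.

```bash
cat > go.py <<'E'
import sys,numpy as np
from scipy.spatial.transform import Rotation as Ro
from cell import ctrl, imaging
s=ctrl.state();R=Ro.from_euler("xyz",s["ee_rot"]).as_matrix();y=.0352
C=np.array([.5890,.0352]);A=np.array([[np.cos(y),-np.sin(y)],[np.sin(y),np.cos(y)]])
n,z=sys.argv[1],float(sys.argv[2])
l=np.array([.082*(1 if n[0]=="F" else -1),.070*(1 if n[1]=="L" else -1)+(float(sys.argv[3]) if len(sys.argv)>3 else 0)])
w=np.r_[C+A@l,z]
dR=R.T@Ro.from_euler("xyz",[np.pi,0,np.pi/2+y]).as_matrix()
print("target",w.round(4),"tool delta",(R.T@(w-s["tool_pos"])).round(4),"rotvec",Ro.from_matrix(dR).as_rotvec().round(3),"F",s["wrist_force"].round(2),"t",s["time"])
E
```

Emit:
tcp_steps --increments "0 0 0 0 0 0 0.0431\n0 0 0 0 0 0 0.0431\n0 0 0 0 0 0 0.0431\n0 0 0 0 0 0 0.0431\n0 0 0 0 0 0 0.0431\n0 0 0 0 0 0 0.0431\n0 0 0 0 0 0 0.0431" --clamp_n 40

```text
time: 0.98
tool_pos: [0.1769, 0.5205, 0.2308]
ee_rot: [-3.141, 0.001, 1.601]
wrist_force: [-0.7, 0.1, -0.7]
grip_width: 0.0002
finger_force: 0.0
```

```bash
python3 go.py NL .1
```

```text
target [0.5046 0.1023 0.1   ] tool delta [-0.4276  0.3152  0.131 ] rotvec [-0.001  0.001 -0.005] F [-0.66  0.1  -0.72] t 0.975
```

To row units: -0.036 m is -0.576, 0.026 m is 0.416.

Emit:
tcp_steps --increments "0 -0.576 0.416 0 0 0 0\n0 -0.576 0.416 0 0 0 0\n0 -0.576 0.416 0 0 0 0\n0 -0.576 0.416 0 0 0 0\n0 -0.576 0.416 0 0 0 0\n0 -0.576 0.416 0 0 0 0\n0 -0.576 0.416 0 0 0 0\n0 -0.576 0.416 0 0 0 0"

```text
time: 1.98
tool_pos: [0.3956, 0.239, 0.2311]
ee_rot: [-3.141, 0.0, 1.606]
wrist_force: [0.5, -0.1, 0.6]
grip_width: 0.0001
finger_force: 0.0
```

Emit:
tcp_steps --increments "0 -0.576 0.416 0.16 0 0 0\n0 -0.576 0.416 0.32 0 0 0\n0 -0.576 0.416 0.48 0 0 0\n0 -0.512 0.448 0.64 0 0 0\n0 0 0 0.48 0 0 0\n0 0 0 0 0 0 0\n0 0 0 0 0 0 0"

```text
time: 2.85
tool_pos: [0.5063, 0.1045, 0.1021]
ee_rot: [3.141, -0.0, 1.607]
wrist_force: [0.4, -0.8, -0.1]
grip_width: 0.0001
finger_force: 0.0
```

```bash
python3 go.py NL .044
```

```text
target [0.5046 0.1023 0.044 ] tool delta [-0.0021 -0.0018  0.0581] rotvec [ 0.001 -0.     0.001] F [ 0.44 -0.77 -0.14] t 2.85
```

To row units: 0.03 m is 0.48, 0.02 m is 0.32.

Emit:
tcp_steps --increments "0 -0.032 -0.032 0.48 0 0 0\n0 0 0 0.32 0 0 0\n0 0 0 0.048 0 0 0\n0 0 0 0 0 0 0\n0 0 0 0 0 0 0"

```text
time: 3.48
tool_pos: [0.5051, 0.1022, 0.0497]
ee_rot: [3.139, 0.0, 1.607]
wrist_force: [0.3, 0.2, 0.3]
grip_width: 0.0
finger_force: 0.0
```

```bash
python3 - <<'E'
from cell import ctrl, imaging
import cv2
f=imaging.capture("side")["frame"]
cv2.imwrite("pics/s1.png",cv2.resize(f[130:280,220:370],None,fx=4,fy=4,interpolation=cv2.INTER_CUBIC))
E
```

```text
(no output)
```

View pics/s1.png

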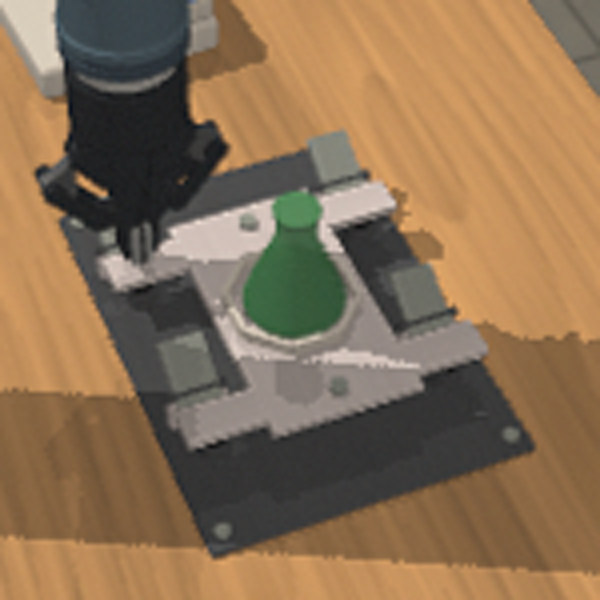

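The closed fingertips are just above the near-left lug, at about (135,255) in the crop, and well centred. I'll press in small steps.

To row units: 0.005 m is 0.08, 0.002 m is 0.032.

Emit:
tcp_steps --increments "0 0 0 0.08 0 0 0\n0 0 0 0.032 0 0 0\n0 0 0 0 0 0 0\n0 0 0 0 0 0 0"

```text
time: 4.03
tool_pos: [0.5042, 0.1021, 0.042]
ee_rot: [3.141, 0.0, 1.606]
wrist_force: [-2.7, -0.0, 8.3]
grip_width: -0.0
finger_force: 4.1
```

Emit:
tcp_steps --increments "0 0 0 0.016 0 0 0\n0 0 0 0 0 0 0\n0 0 0 0 0 0 0"

```text
time: 4.4
tool_pos: [0.5042, 0.1021, 0.0419]
ee_rot: [3.141, 0.0, 1.606]
wrist_force: [-5.9, -0.0, 17.0]
grip_width: -0.0002
finger_force: 8.4
```

Emit:
tcp_steps --increments "0 0 0 0.016 0 0 0\n0 0 0 0 0 0 0\n0 0 0 0 0 0 0"

```text
time: 4.78
tool_pos: [0.5043, 0.1021, 0.0418]
ee_rot: [3.14, 0.0, 1.607]
wrist_force: [-8.0, -0.7, 26.2]
grip_width: -0.0003
finger_force: 12.7
```

The near-left corner is firm: 26 N and no dip. Next is near right.

To row units: -0.05 m is -0.8, -0.042 m is -0.672.

Emit:
tcp_steps --increments "0 0 0 -0.672 0 0 0\n0 -0.64 0 0 0 0 0\n0 -0.8 0 0 0 0 0\n0 -0.8 0 0 0 0 0\n0 0 0 0 0 0 0\n0 0 0 0.4 0 0 0\n0 0 0 0 0 0 0\n0 0 0 0 0 0 0"

```text
time: 5.78
tool_pos: [0.5092, -0.0372, 0.0566]
ee_rot: [-3.141, -0.0, 1.607]
wrist_force: [0.5, 0.9, 0.9]
grip_width: 0.0004
finger_force: 0.0
```

```bash
python3 go.py NR .0435
```

```text
target [ 0.5095 -0.0376  0.0435] tool delta [-0.0005  0.0003  0.0131] rotvec [-0.    -0.     0.001] F [0.45 0.9  0.89] t 5.775
```

To row units: 0.013 m is 0.208, 0.002 m is 0.032.

Emit:
tcp_steps --increments "0 0 0 0.208 0 0 0\n0 0 0 0.032 0 0 0\n0 0 0 0 0 0 0\n0 0 0 0 0 0 0"

```text
time: 6.28
tool_pos: [0.5096, -0.0376, 0.042]
ee_rot: [3.14, 0.0, 1.607]
wrist_force: [-1.4, 1.1, 7.6]
grip_width: 0.0001
finger_force: 3.6
```

Emit:
tcp_steps --increments "0 0 0 0.016 0 0 0\n0 0 0 0 0 0 0\n0 0 0 0 0 0 0"

```text
time: 6.65
tool_pos: [0.5096, -0.0376, 0.0419]
ee_rot: [3.14, 0.0, 1.607]
wrist_force: [-3.4, 2.1, 16.1]
grip_width: -0.0002
finger_force: 7.9
```

The near-right corner is firm too. Next is far right.

To row units: -0.05 m is -0.8, 0.042 m is 0.672.

Emit:
tcp_steps --increments "0 0 0 -0.8 0 0 0\n0 0 0.64 0 0 0 0\n0 0 0.672 0 0 0 0\n0 0 0.672 0 0 0 0\n0 0 0.64 0 0 0 0\n0 0 0 0 0 0 0\n0 0 0 0.56 0 0 0\n0 0 0 0 0 0 0"

```text
time: 7.65
tool_pos: [0.6693, -0.0312, 0.0521]
ee_rot: [-3.134, -0.002, 1.606]
wrist_force: [0.0, -1.1, -0.3]
grip_width: -0.0001
finger_force: 0.0
```

```bash
python3 go.py FR .0435
```

```text
target [ 0.6734 -0.0319  0.0435] tool delta [-0.0008  0.0041  0.0086] rotvec [-0.008 -0.002  0.   ] F [ 0.02 -1.11 -0.33] t 7.65
```

To row units: 0.002 m is 0.032.

Emit:
tcp_steps --increments "0 0 0 0.032 0 0 0\n0 0 0 0 0 0 0\n0 0 0 0 0 0 0"

```text
time: 8.02
tool_pos: [0.6735, -0.0322, 0.0545]
ee_rot: [3.14, 0.0, 1.606]
wrist_force: [-0.2, -0.7, 0.6]
grip_width: 0.0002
finger_force: 0.0
```

```bash
python3 go.py FR .0435
```

```text
target [ 0.6734 -0.0319  0.0435] tool delta [ 0.0003 -0.0001  0.011 ] rotvec [0.002 0.    0.   ] F [-0.16 -0.73  0.6 ] t 8.025
```

To row units: 0.011 m is 0.176, 0.002 m is 0.032.

Emit:
tcp_steps --increments "0 0 0 0.176 0 0 0\n0 0 0 0.032 0 0 0\n0 0 0 0 0 0 0\n0 0 0 0 0 0 0"

```text
time: 8.52
tool_pos: [0.6732, -0.0321, 0.0408]
ee_rot: [3.141, 0.0, 1.606]
wrist_force: [-0.6, -0.1, 4.9]
grip_width: -0.0001
finger_force: 2.2
```

Emit:
tcp_steps --increments "0 0 0 0.016 0 0 0\n0 0 0 0 0 0 0\n0 0 0 0 0 0 0"

```text
time: 8.9
tool_pos: [0.6732, -0.0321, 0.0397]
ee_rot: [3.141, 0.0, 1.606]
wrist_force: [0.1, -1.1, 5.5]
grip_width: -0.0002
finger_force: 2.7
```

The far-right corner gives (z is 39.7 mm at 5.5 N). I'll press it to its stop.

To row units: 0.0015 m is 0.024.

Emit:
tcp_steps --increments "0 0 0 0.024 0 0 0\n0 0 0 0 0 0 0\n0 0 0 0 0 0 0\n0 0 0 0 0 0 0"

```text
time: 9.4
tool_pos: [0.6733, -0.0322, 0.0391]
ee_rot: [3.14, 0.0, 1.606]
wrist_force: [-1.8, -0.2, 8.6]
grip_width: -0.0001
finger_force: 5.1
```

Emit:
tcp_steps --increments "0 0 0 -0.48 0 0 0\n0 0 0 -0.32 0 0 0\n0 0.448 0 0 0 0 0\n0 0.448 0 0 0 0 0\n0 0 0 0 0 0 0\n0 0 0 0 0 0 0"

```text
time: 10.15
tool_pos: [0.6706, 0.0237, 0.0872]
ee_rot: [-3.14, 0.0, 1.607]
wrist_force: [-0.5, -0.4, -0.2]
grip_width: 0.0001
finger_force: 0.0
```

```bash
python3 go.py FR .051 .054
```

```text
target [0.6715 0.0221 0.051 ] tool delta [-0.0016  0.0009  0.0362] rotvec [-0.001  0.     0.001] F [-0.46 -0.39 -0.19] t 10.15
```

The stop was reached and the corner dipped. Before pressing the tab I'll turn the gripper a quarter turn so its wide side stays clear of the flask.

To row units: -0.03 m is -0.48, 0.175 rad / 4 = 0.0438.

Emit:
tcp_steps --increments "0 0 0 -0.48 0 0 0\n0 0 0 0 0 0 0.0438\n0 0 0 0 0 0 0.0438\n0 0 0 0 0 0 0.0438\n0 0 0 0 0 0 0.0438\n0 0 0 0 0 0 0.0438\n0 0 0 0 0 0 0.0438\n0 0 0 0 0 0 0.0438"

```text
time: 11.15
tool_pos: [0.6709, 0.0225, 0.1174]
ee_rot: [3.142, 0.001, 0.374]
wrist_force: [-0.4, 0.6, 0.1]
grip_width: 0.0
finger_force: 0.0
```

Emit:
tcp_steps --increments "0 0 0 0 0 0 0.0438\n0 0 0 0 0 0 0.0428\n0 0 0 0 0 0 0\n0 0 0 0 0 0 0"

```text
time: 11.65
tool_pos: [0.671, 0.0233, 0.1176]
ee_rot: [3.142, 0.0, 0.038]
wrist_force: [0.3, -0.5, -0.5]
grip_width: 0.0001
finger_force: 0.0
```

```bash
python3 go.py FR .06 .055
```

```text
target [0.6715 0.0231 0.06  ] tool delta [0.0005 0.0002 0.0576] rotvec [-0.     0.    -1.568] F [ 0.27 -0.51 -0.54] t 11.65
```

To row units: 0.03 m is 0.48, 0.024 m is 0.384.

Emit:
tcp_steps --increments "0 0.048 0 0.48 0 0 0\n0 0 0 0.384 0 0 0\n0 0 0 0 0 0 0\n0 0 0 0 0 0 0"

```text
time: 12.15
tool_pos: [0.6746, 0.0239, 0.0647]
ee_rot: [3.141, -0.001, 0.036]
wrist_force: [-0.4, 0.6, -0.5]
grip_width: 0.0005
finger_force: 0.0
```

```bash
python3 - <<'E'
from cell import ctrl, imaging
import cv2
f=imaging.capture("side")["frame"]
cv2.imwrite("pics/s2.png",cv2.resize(f[130:280,220:370],None,fx=4,fy=4,interpolation=cv2.INTER_CUBIC))
E
```

```text
(no output)
```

View pics/s2.png

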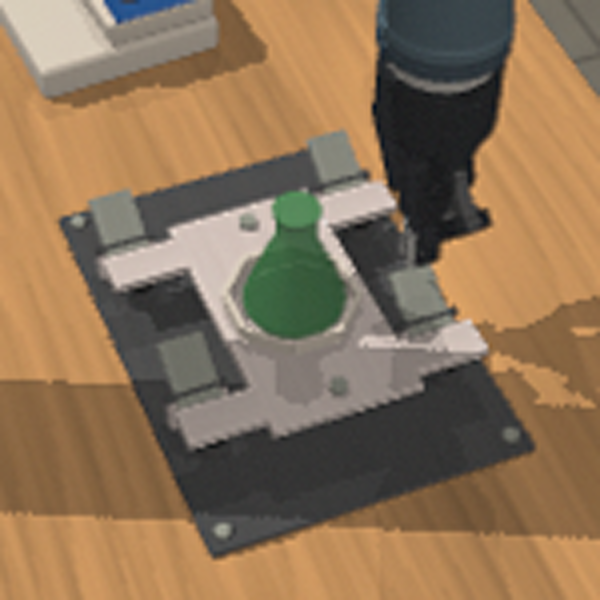

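The fingertips are over the far-right tab at about (420,265), clear of the flask. I'll press it down.

To row units: 0.012 m is 0.192, 0.004 m is 0.064.

Emit:
tcp_steps --increments "0 0 0 0.192 0 0 0\n0 0 0 0.064 0 0 0\n0 0 0 0.064 0 0 0\n0 0 0 0 0 0 0\n0 0 0 0 0 0 0"

```text
time: 12.82
tool_pos: [0.6743, 0.024, 0.0441]
ee_rot: [3.141, -0.001, 0.035]
wrist_force: [1.4, 1.5, 2.8]
grip_width: -0.0
finger_force: 1.2
```

Emit:
tcp_steps --increments "0 0 0 0.048 0 0 0\n0 0 0 0.048 0 0 0\n0 0 0 0.032 0 0 0\n0 0 0 0 0 0 0\n0 0 0 0 0 0 0"

```text
time: 13.45
tool_pos: [0.674, 0.0241, 0.0358]
ee_rot: [-3.142, 0.0, 0.035]
wrist_force: [0.9, 1.6, 3.9]
grip_width: 0.0002
finger_force: 1.7
```

Emit:
tcp_steps --increments "0 0 0 0.032 0 0 0\n0 0 0 0.016 0 0 0\n0 0 0 0 0 0 0\n0 0 0 0 0 0 0"

```text
time: 13.95
tool_pos: [0.6741, 0.0242, 0.0336]
ee_rot: [-3.142, -0.0, 0.035]
wrist_force: [-0.4, 2.2, 8.0]
grip_width: 0.0
finger_force: 4.5
```

To row units: 0.001 m is 0.016.

Emit:
tcp_steps --increments "0 0 0 0.016 0 0 0\n0 0 0 0.016 0 0 0\n0 0 0 0 0 0 0\n0 0 0 0 0 0 0\n0 0 0 0 0 0 0"

```text
time: 14.58
tool_pos: [0.6742, 0.0241, 0.0334]
ee_rot: [3.141, -0.001, 0.036]
wrist_force: [-4.5, 2.3, 18.6]
grip_width: -0.0001
finger_force: 9.3
```

Emit:
tcp_steps --increments "0 0 0 -0.32 0 0 0\n0 0 0 -0.64 0 0 0\n0 0 0 -0.8 0 0 0\n0 0.64 0 -0.64 0 0 0\n0 0.8 0 0 0 0 0\n0 0.8 0 0 0 0 0\n0 0 0 0 0 0 0\n0 0 0 0 0 0 0"

```text
time: 15.58
tool_pos: [0.813, 0.0286, 0.1792]
ee_rot: [3.141, 0.003, 0.035]
wrist_force: [-0.4, 0.8, -0.1]
grip_width: 0.0
finger_force: 0.0
```

```bash
python3 - <<'E'
from cell import ctrl, imaging
import cv2,numpy as np
g=[cv2.resize(imaging.capture("side")["frame"][130:280,220:370],None,fx=2.6,fy=2.6,interpolation=cv2.INTER_CUBIC),
cv2.resize(imaging.capture("top")["frame"][143:263,188:343],(400,390),interpolation=cv2.INTER_CUBIC)]
cv2.imwrite("pics/s3.png",np.hstack(g))
E
```

```text
(no output)
```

View pics/s3.png

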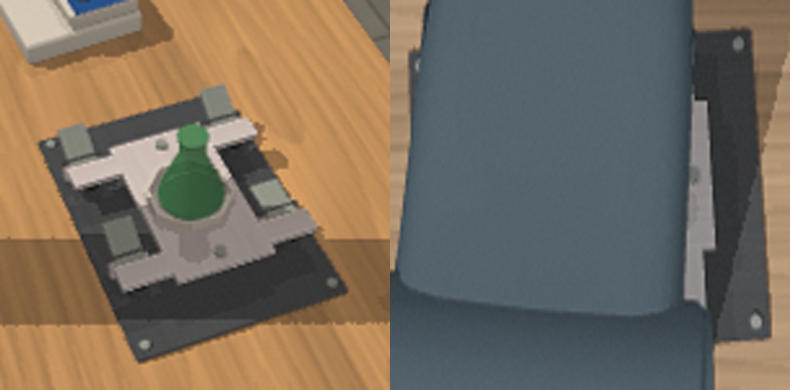

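In the side view the far-right tab lies flat at about (268,195), the other three tabs are up, and the flask is standing. The arm blocks the top view. The press also ended on a hard stop at the flat height (18.6 N).

```bash
python3 -c "
from cell import ctrl, imaging
print(ctrl.close_job())"
```

```text
the job is handed in; nothing more can be done
None
```

The soft corner was the far-right one. I pressed its shim flat, the other three shims still looked up and the flask still stood in the last picture, and I handed the job in at about 16 s; the hand-in returned no verdict.

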